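# Seat the well plate and set the shaker to its second speed

## Robot

A 7-joint arm with a two-finger parallel gripper is mounted at the origin on the work surface. World frame = base frame: x ahead of the robot, y to its left, z up, the work surface at z = 0. Lengths are in m, angles in rad, forces in N, time in s.
With the tool pointing down it reaches from about 0.4 to 0.85 m from the base axis. Payload 6.9 kg.
Tool frame: the origin (TCP) lies where the fingers leave the gripper's body, on its centre line; the fingertips stand 73 mm ahead of it and the grasp point (between the pads) lies 54 mm ahead of it; z points along the fingers, y is the line along which they close (so a half turn about z gives the same grasp; the last joint's range is limited). The gripper opens to 85 mm and grips with 20 to 120 N. Pads are 22 mm wide; open, the fingers measure 114 mm over their backs; the gripper's body (76 mm by 85 mm) begins 54 mm behind the grasp point. The pads swing forward as they close: fully open they stand 13 mm farther back than shut.
Start: joints at [-1.185, 0.507, -0.238, 1.5, 0.126, 1.149, -0.155], TCP at [0.173, 0.601, 0.304] pointing down, gripper open.
Joint ranges: [-3.08, 3.08], [-0.24, 2.05], [-1.43, 1.35], [0, 2.5], [-1.52, 4.66], [0.17, 1.96], [-2.89, 2.89]. Speed limits (rad/s): [2.39, 2.39, 3.14, 3.14, 3.14, 3.14, 3.14].

## Interface

Orientations are given as a 3x3 rotation matrix whose columns are the frame's x, y, z axes.
In Python, from cell import arm, viewer, workorder gives the robot as it stands.
- The arm moves only by the shell command python3 -m inch 'ROWS' [FORCE]. ROWS is JSON, a list of rows, each a list of 5 numbers: the opening in per cent of the stroke, from 0 (shut) to 100 (fully open), then the shift along the world's x, y, z in mm, then the turn about the world's z in degrees. A call has 1 to 12 rows; each row is the pose to reach, as a shift and turn from the pose commanded when the call began; what a row does not reach only later rows make up. A row lasts 1/12 s, in which the tool goes at most 41.7 mm and 7.16 degrees, less where a joint would pass 70% of its speed; a pose out of reach is approached as far as the arm can. A call with a gripper value outside its range is refused whole. The fingers move at their own pace and stop on an object; FORCE is the grip in N (left out, the last holds). Time passes only in rows, so rows that repeat a pose let the fingers close. It gives the time, the measured TCP pose, the force, the opening and the grip force at its end, in the units of the state.
- arm.read_state(): the state, without advancing time (a new reading comes with each control period).
- viewer.snapshot(name): name is "scene" or "top"; returns a dict with "image" (400x640x3 uint8, red, green, blue), "z_map" (400x640 float32, m along the optical axis (not along the pixel's ray), 0 where there is no reading), "vfov" (degrees; the focal length in pixels is half the picture's height over the tangent of half this angle, whatever the lens; pixels are square), "cx", "cy" (the principal point, pixels), "T" (4x4, takes a point from camera to world coordinates). Camera axes: x right, y down, z forward; pixel columns grow to the right and rows downward; lengths in m; the calibration is good to about 2 mm. A picture is of the moment at which its call begins.
- workorder.sign_off(): hands the job in; it is judged then, once.
The state is a dict: "time": time; "joint_pos": joint angles; "qvel": joint speeds; "joint_torque": joint torques, N m; "eef_pos": TCP position; "tool_rot": TCP orientation; "ft_force": force on the tool from outside, world axes, zero at the start; "moment": the same for the moment, N m; "finger_gap": finger opening in m; "grasp_force": force on a finger pad.
Only numpy, scipy, OpenCV 4.12 (cv2) and the standard library are available. Lean on these libraries where they do the work, as an engineer would, in place of code of your own. Each camera call takes 0.05 s, during which the arm holds its last target. There are 200 camera calls.

## Task

On the plate shaker, push the well plate along the platform until it is fully home and square against the back fence, then push the speed lever in its slot to the robot's left, past its first notch, all the way to its second stop. Only push with the fingers: do not lift or tip the plate, and leave the things standing about where they are.

Things in the scene. Friction and masses are not known exactly. Their poses are not given: they have to be found in the camera images.
- shaker: white bench-top plate shaker, fixed, 280 (x) x 300 (y) x 55 mm high; origin at the centre of its underside on the table. x points from the operator to the back fence, y to the operator's left, z up. Its front is a flat deck 55 mm above the table with the lever's slot along y at x = -110 (y -100 to -30); its rear carries an aluminium platform, 59 mm above the table, x -15 to 135
- fence_mid (a point): middle of the back fence's front face, at its foot on the platform: (125, 0, 59) mm in the shaker's frame. The fence is 12 mm high and 170 wide; two side rails 8 mm high run forward from it, inner faces at y = +-69.5, x 15 to 125
- dial (a point): top of a fixed round timer dial on the shaker's deck, diameter 30 mm, 18 mm high, at (-110, 90) in the shaker's frame; not part of the job
- plate_c (a point): centre (half-way up) of the loose 24-well plate, 86 (x) x 128 (y) x 14.4 mm, 0.08 to 0.17 kg, lying on the platform between the rails 24 to 46 mm short of home. Axes as the shaker's when it is square
- plate_home (a point): point fixed to the shaker, at (82, 0, 66) mm in its frame: where the plate's centre lies when its rear edge touches the back fence; axes are the shaker's (the plate slides in +x; its y place between the rails is free)
- lever (a joint): travel of the speed lever in m along the shaker's +y (to the operator's left): 0 off (start), 0.035 first notch, 0.070 second stop, the hard end of the slot. A detent resists between the notches: it takes about 6 N to leave a notch, and the lever is drawn into the next notch past the half-way point
- lever_grip (a point): centre of the speed lever's black grip, a bar 30 (x) x 14 (y) x 22 mm high on a short stem, moving with the lever; it is 23 mm above the deck (78 mm above the table), the grip spans 12 to 34 mm above the deck
- vial: small clear glass vial with a white cap, diameter 22, height 50, standing on the shaker's deck near the plate's left front corner; sizes in mm, origin at the centre of its underside; not part of the job
- bottle: brown glass bottle, diameter 60, height 130, standing on the table left of the shaker; sizes in mm, origin at the centre of its underside; not part of the job
- beaker: clear beaker, diameter 68, height 85, standing on the table left of the shaker; sizes in mm, origin at the centre of its underside; not part of the job
- tipbox: pipette tip box 120 x 85 x 67, on the table right of the shaker; sizes in mm, origin at the centre of its underside; not part of the job
- tape: black tape dispenser 110 x 45 x 70, on the table to the right of the shaker's front; sizes in mm, origin at the centre of its underside; not part of the job
- dishes: stack of three petri dishes, diameter 88, height 44, on the table behind the shaker; sizes in mm, origin at the centre of its underside; not part of the job
Things that resemble listed ones, but are neither listed nor needed, are in the scene too. What is shaped like the part that bears plate_c but blue is not meant.

How it is judged:
By the outcome, as a careful person would: the job done as asked, in the order asked, and still so for the second after the job is handed in, with the robot touching nothing.
It also fails if it takes over 42 s, if anything falls off the work surface, if the arm or the gripper's body presses on something with over 40 N, if the wrist force passes 120 N, or if a joint passes its speed limit or range.

## Working session

There is one attempt and no reset: what is moved stays moved. The work goes in short steps, Python scripts to look and compute and a shell command to move; the robot and the scene stay as the last step left them, time stands still between calls to the robot, and variables do not carry over. Pictures are saved under pics/ and viewed, at most 10 in all, crops included, and the job is handed in when it is done.

```bash
mkdir -p pics
cat > h.py <<'E'
import numpy as np,cv2
from cell import arm,viewer,workorder
def snap(n,f=None):
    s=viewer.snapshot(n)
    if f: cv2.imwrite('pics/'+f,s['image'][:,:,::-1])
    return s
def foc(s): return 200/np.tan(np.radians(s['vfov'])/2)
def ray(s,u,v,z):
    T=np.array(s['T']);d=T[:3,:3]@np.array([(u-s['cx'])/foc(s),(v-s['cy'])/foc(s),1]);o=T[:3,3]
    return o+d*(z-o[2])/d[2]
def pts(s):
    v,u=np.mgrid[:400,:640];z=s['z_map'];f=foc(s)
    P=np.stack([(u-s['cx'])/f*z,(v-s['cy'])/f*z,z],-1);T=np.array(s['T'])
    return P@T[:3,:3].T+T[:3,3]
E
python3 - <<'E'
from h import *
for n in('top','scene'):
    s=snap(n,n+'0.png');print(n,s['image'].shape,s['vfov'],s['cx'],s['cy'],np.round(s['T'],3).tolist())
st=arm.read_state();print(st['time'],st['eef_pos'],np.round(st['tool_rot'],3).tolist(),st['ft_force'])
E
```

```text
top (400, 640, 3) 54.967487244149574 316.22099672562996 201.30598886128124 [[0.002, -0.99, 0.138, 0.4], [-1.0, 0.001, 0.025, 0.021], [-0.025, -0.138, -0.99, 1.179], [0.0, 0.0, 0.0, 1.0]]
scene (400, 640, 3) 53.04471866380132 318.9461894901436 198.89595782764377 [[-0.388, 0.597, -0.702, 1.263], [0.922, 0.252, -0.294, 0.331], [0.002, -0.761, -0.648, 0.742], [0.0, 0.0, 0.0, 1.0]]
0.1 [0.1726017  0.60035911 0.30309263] [[-0.961, 0.276, -0.0], [0.276, 0.961, -0.002], [-0.0, -0.002, -1.0]] [-0.47445275 -0.69408831 -0.24926365]
```

View pics/top0.png

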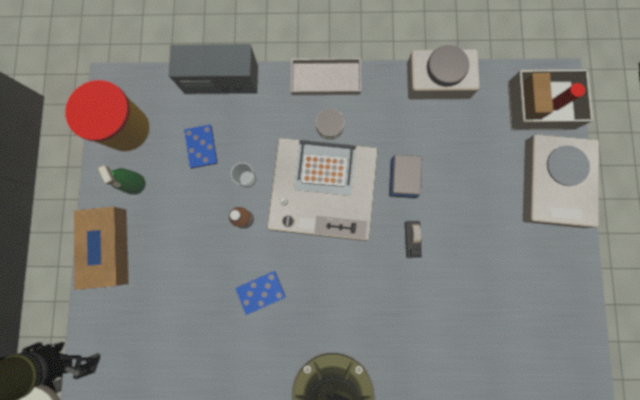

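View pics/scene0.png

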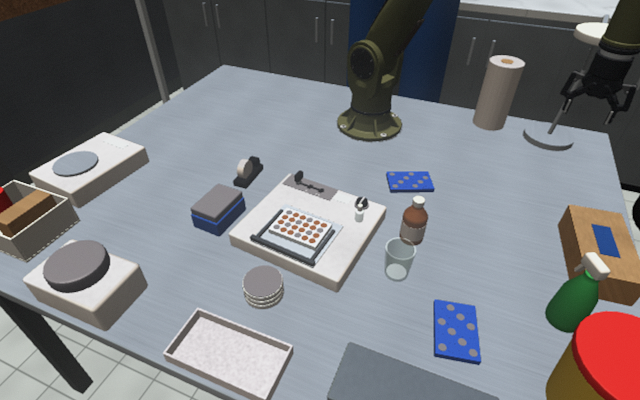

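The top view shows the shaker at about (322,188), with the white plate with orange wells at (325,170), the lever at (340,227), the dial at (288,221) and the vial at (284,202). The plate-shaped blue things at (201,146) and (261,292) are decoys. Only the white plate on the platform fits the description. Next I'll take an enlarged crop and measure the shaker.

Run:
```python
from h import *
s=snap('top');P=pts(s)
c=s['image'][130:245,260:385,::-1];cv2.imwrite('pics/crop1.png',cv2.resize(c,None,fx=5,fy=5,interpolation=cv2.INTER_CUBIC))
m=((P[...,2]>.04)&(P[...,2]<.1)&(s['z_map']>0)).astype(np.uint8)
m[:130]=0;m[245:]=0;m[:,:262]=0;m[:,384:]=0
cs,_=cv2.findContours(m,0,2);k=max(cs,key=cv2.contourArea)
m2=cv2.drawContours(np.zeros_like(m),[k],-1,1,-1)>0
q=P[m2&(abs(P[...,2]-.055)<.008)][:,:2].astype(np.float32)
r=cv2.minAreaRect(q*1000);print(r,len(q));print(cv2.boxPoints(r))
q3=P[m2];print(np.histogram(q3[:,2],np.arange(.04,.1,.004)))
```

```text
((596.7540283203125, 30.306915283203125), (299.9711608886719, 279.60955810546875), 83.7178726196289) 7322
[[ 441.3767  -103.47998]
 [ 719.30725 -134.07605]
 [ 752.13135  164.09381]
 [ 474.2008   194.68988]]
(array([   3,   13,  215, 2719, 3631,  842,  185,  360,  952,  307,   16,
         33,   33,    6]), array([0.04 , 0.044, 0.048, 0.052, 0.056, 0.06 , 0.064, 0.068, 0.072,
       0.076, 0.08 , 0.084, 0.088, 0.092, 0.096]))
```

View pics/crop1.png

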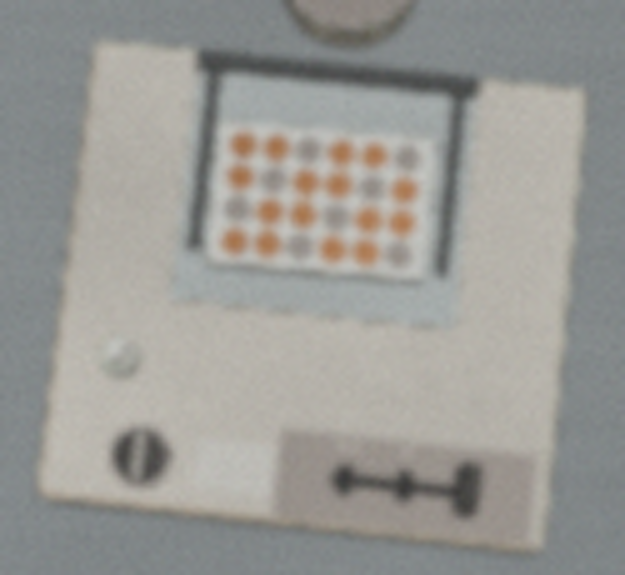

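The crop confirms the target: the white and orange plate lies between the dark rails, the lever grip is at the slot's right end at crop (466,488), and the vial is at (120,358). The fitted outline of 300x280 mm matches the shaker. Next I'll measure the plate, lever and vial in the shaker frame and work out the targets.

```bash
cat >> h.py <<'E'
TH=np.radians(-6.28);C=np.array([.5968,.0303])
R=np.array([[np.cos(TH),-np.sin(TH)],[np.sin(TH),np.cos(TH)]])
def S(p): return (np.asarray(p)[...,:2]-C)@R      # world->shaker
def W(x,y): return C+R@np.array([x,y])
def onplane(s,z):
    T=np.array(s['T']);v,u=np.mgrid[:400,:640];f=foc(s)
    d=np.stack([(u-s['cx'])/f,(v-s['cy'])/f,np.ones(u.shape)],-1)@T[:3,:3].T
    return T[:3,3]+d*((z-T[2,3])/d[...,2])[...,None]
def box(s,mask):
    n,l,st,_=cv2.connectedComponentsWithStats(mask.astype(np.uint8));return l==1+np.argmax(st[1:,4])
def plate(s):
    q=onplane(s,.0734);xy=S(q)*1000;im=s['image'].astype(int);h=cv2.cvtColor(s['image'],cv2.COLOR_RGB2HSV)
    roi=(xy[...,0]>-14)&(xy[...,0]<123)&(abs(xy[...,1])<67)
    m=roi&((im.min(-1)>195)|(h[...,1]>90))
    m=cv2.morphologyEx(m.astype(np.uint8),cv2.MORPH_CLOSE,np.ones((7,7)));m=box(s,m)
    r=cv2.minAreaRect(xy[m].astype(np.float32));return r
def lever(s):
    q=onplane(s,.089);xy=S(q)*1000
    m=(abs(xy[...,0]+110)<25)&(xy[...,1]>-135)&(xy[...,1]<0)&(s['image'].max(-1)<90)
    w=cv2.morphologyEx(m.astype(np.uint8),cv2.MORPH_OPEN,np.ones((9,3)))>0
    return xy[w].mean(0) if w.any() else None
E
python3 - <<'E'
from h import *
s=snap('top');print('plate',plate(s));print('lever',lever(s))
P=pts(s);xy=S(P)*1000;z=P[...,2]
inn=(xy[...,0]>-30)&(xy[...,0]<123)&(abs(xy[...,1])<66)&(z>.067)&(z<.08)
q=xy[inn];print('depth plate',np.percentile(q,[1,50,99],axis=0),np.median(z[inn]),cv2.minAreaRect(q.astype(np.float32)))
f=(xy[...,0]>110)&(xy[...,0]<140)&(abs(xy[...,1])<100)&(s['image'].max(-1)<90);print('fence',np.percentile(xy[f],[2,50,98],axis=0))
v=(xy[...,0]>-70)&(xy[...,0]<-10)&(xy[...,1]>50)&(xy[...,1]<140)&(z>.08);print('vial',np.median(xy[v],0),z[v].max() if v.any() else 0)
l=(abs(xy[...,0]+110)<25)&(xy[...,1]>-140)&(xy[...,1]<0)&(z>.078)&(z<.1);print('lev',np.median(xy[l],0),np.ptp(xy[l],0))
for a in [(-35,0),(28,0),(-110,-135),(-110,-51.5)]:print(a,np.round((W(*[i/1e3 for i in a]))*1000,1))
E
```

```text
plate ((50.89170455932617, 11.887744903564453), (23.80259895324707, 102.6357421875), 45.393062591552734)
lever None
depth plate [[  7.5134678  -60.98727832]
 [ 49.33506092   0.9272131 ]
 [ 92.22393167  63.78468899]] 0.0745810900626569 ((57.52829360961914, 1.2314796447753906), (128.2241973876953, 102.54644012451172), 89.83293151855469)
fence [[124.71865871 -75.70235393]
 [128.67392741   0.89526485]
 [132.63227946  77.50665043]]
vial [-56.14242201 106.13052119] 0.10900662161498342
lev [-110.86538333  -99.65012107] [28.02552362 13.98610493]
(-35, 0) [562.   34.1]
(28, 0) [624.6  27.2]
(-110, -135) [472.7 -91.9]
(-110, -51.5) [481.8  -8.9]
```

Shaker-frame positions, all consistent with the given sizes:
- **Plate:** centre at (50,1), about 32 mm short of home, with its front edge at x≈7.
- **Lever:** at (-111,-100).
- **Vial:** at (-56,106).

I'll go above the place in front of the plate.

```bash
python3 -m inch '[[60,389,-566,0,9.7],[60,389,-566,0,9.7],[60,389,-566,0,9.7],[60,389,-566,0,9.7],[60,389,-566,0,9.7],[60,389,-566,0,9.7],[60,389,-566,0,9.7],[60,389,-566,0,9.7],[60,389,-566,0,9.7],[60,389,-566,0,9.7],[60,389,-566,0,9.7],[60,389,-566,0,9.7]]' 20
python3 - <<'E'
from h import *
st=arm.read_state();print(S(st['eef_pos'])*1000,st['eef_pos'],np.round(st['joint_pos'],2),st['tool_rot'][:,1])
E
```

```text
time: 1.2
eef_pos: [0.4565, 0.1867, 0.304]
tool_rot: [[-0.994, 0.11, 0.0], [0.11, 0.994, 0.0], [-0.0, 0.0, -1.0]]
ft_force: [0.2, 0.5, 0.1]
finger_gap: 0.0511
grasp_force: 0.0
[-156.53212796  140.0712396 ] [0.45652921 0.18665333 0.30404705] [-0.32  0.3  -0.16  1.84  0.06  1.01  0.96] [1.10261799e-01 9.93902573e-01 1.04357061e-04]
```

```bash
python3 -m inch '[[60,104,-150,-60,0],[60,104,-150,-60,0],[60,104,-150,-60,0],[60,104,-150,-60,0],[60,104,-150,-60,0],[60,104,-150,-60,0],[60,104,-150,-60,0]]'
python3 - <<'E'
from h import *
s=snap('scene','s2.png');st=arm.read_state();print(st['time'],S(st['eef_pos'])*1000,st['eef_pos'][2],st['ft_force'])
E
```

```text
time: 1.78
eef_pos: [0.56, 0.037, 0.2429]
tool_rot: [[-0.994, 0.114, -0.002], [0.114, 0.994, -0.0], [0.002, -0.001, -1.0]]
ft_force: [-0.1, 0.5, -0.0]
finger_gap: 0.0512
grasp_force: 0.0
1.8333 [-37.89269437   4.30419748] 0.24346514003881237 [-0.59257431  1.16930671 -1.23746911]
```

```bash
python3 -m inch '[[60,0,-3,-40,0],[60,0,-3,-75,0],[60,0,-3,-95,0],[60,0,-3,-107,0],[60,0,-3,-107,0],[60,0,-3,-107,0]]'
python3 - <<'E'
from h import *
s=snap('scene');c=s['image'][150:290,220:400,::-1];cv2.imwrite('pics/s3.png',cv2.resize(c,None,fx=4,fy=4,interpolation=cv2.INTER_CUBIC))
st=arm.read_state();print(st['time'],S(st['eef_pos'])*1000,st['eef_pos'][2],st['ft_force'])
P=pts(s);xy=S(P)*1000;z=P[...,2]*1000
dark=(s['image'].max(-1)<110)
m=dark&(xy[...,0]>-60)&(xy[...,0]<-12)&(abs(xy[...,1])<65)&(z>56)&(z<110)
for k in np.arange(58,110,4):
    a=m&(z>=k)&(z<k+4)
    if a.sum()>3: print(k,a.sum(),np.percentile(xy[a],[2,98],axis=0).round(0).tolist())
E
```

```text
time: 2.33
eef_pos: [0.5594, 0.0372, 0.1372]
tool_rot: [[-0.994, 0.108, -0.001], [0.108, 0.994, 0.001], [0.001, 0.001, -1.0]]
ft_force: [0.1, -0.7, -0.1]
finger_gap: 0.0513
grasp_force: 0.0
2.3833 [-37.28473617   2.58429379] 0.13795869571794384 [0.18512497 0.51895302 0.68877321]
70 5 [[-43.0, -25.0], [-28.0, 34.0]]
74 12 [[-45.0, -33.0], [-25.0, 38.0]]
78 13 [[-43.0, -33.0], [-26.0, 40.0]]
82 13 [[-45.0, -28.0], [-26.0, 40.0]]
86 19 [[-44.0, -34.0], [-26.0, 41.0]]
90 17 [[-44.0, -29.0], [-25.0, 41.0]]
94 16 [[-44.0, -30.0], [-27.0, 41.0]]
98 16 [[-44.0, -29.0], [-25.0, 41.0]]
102 13 [[-44.0, -30.0], [-25.0, 39.0]]
106 14 [[-46.0, -31.0], [-26.0, 40.0]]
```

View pics/s3.png

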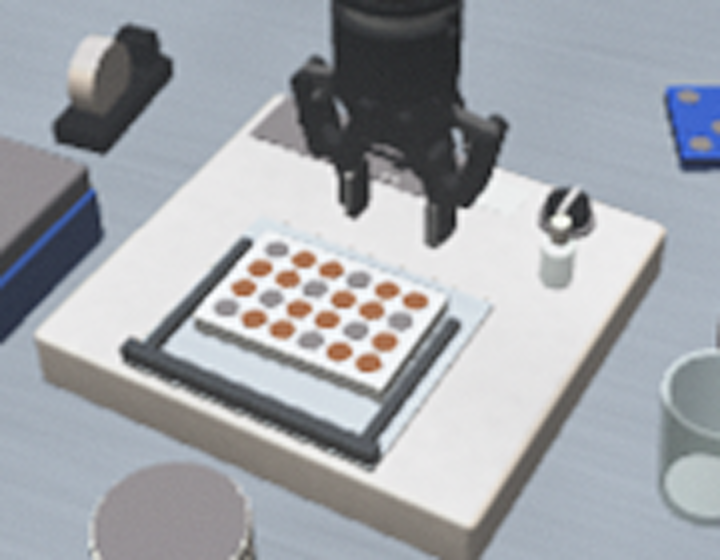

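The tips are at about z 69, level with the plate's front edge and clear of the vial at (558,262) in the crop. I'll lower 5 mm and push slowly along the shaker's +x, (0.994,-0.109).

```bash
python3 -m inch '[[60,6,-1,-5,0],[60,14,-1.5,-5,0],[60,21,-2.3,-5,0],[60,27,-3,-5,0],[60,31,-3.4,-5,0],[60,35,-3.8,-5,0],[60,39,-4.3,-5,0],[60,43,-4.7,-5,0],[60,47,-5.1,-5,0],[60,51,-5.6,-5,0],[60,54,-5.9,-5,0],[60,54,-5.9,-5,0]]'
cat >> h.py <<'E'
def rep(cam='top'):
    s=snap(cam);st=arm.read_state();P=pts(s);xy=S(P)*1000;z=P[...,2]
    inn=(xy[...,0]>-30)&(xy[...,0]<123)&(abs(xy[...,1])<66)&(z>.067)&(z<.08)&(s['image'].min(-1)>60)
    q=xy[inn];print('plate',np.percentile(q,[1,50,99],axis=0).round(1).tolist(),len(q))
    # rear edge angle: max x per y-bin
    b=[(y+4,np.percentile(q[(q[:,1]>=y)&(q[:,1]<y+8),0],97)) for y in range(-56,56,8) if ((q[:,1]>=y)&(q[:,1]<y+8)).sum()>5]
    print('rear',[round(float(i[1]),1) for i in b],'yaw deg',-np.degrees(np.polyfit(*zip(*b),1)[0]))
    print('t',st['time'],'tcp',(S(st['eef_pos'])*1000).round(1),st['eef_pos'][2],'F',np.round(st['ft_force'],1))
    return s
E
python3 -c "from h import *;rep()"
```

```text
time: 3.38
eef_pos: [0.6146, 0.0296, 0.1318]
tool_rot: [[-0.994, 0.11, 0.001], [0.11, 0.994, -0.0], [-0.001, 0.0, -1.0]]
ft_force: [0.1, -0.3, -0.5]
finger_gap: 0.051
grasp_force: 0.0Traceback (most recent call last):
  File "<string>", line 1, in <module>
    from h import *;rep()
                    ~~~^^
  File "h.py", line 39, in rep
    q=xy[inn];print('plate',np.percentile(q,[1,50,99],axis=0).round(1).tolist(),len(q))
                            ~~~~~~~~~~~~~^^^^^^^^^^^^^^^^^^^^
    return _quantile_unchecked(
        a, q, axis, out, overwrite_input, method, keepdims, weights)
    return _ureduce(a,
                    func=_quantile_ureduce_func,
    ...<5 lines>...
                    overwrite_input=overwrite_input,
                    method=method)
    r = func(a, **kwargs)
    result = _quantile(arr,
                       quantiles=q,
    ...<2 lines>...
                       out=out,
                       weights=wgt)
    slices_having_nans = np.isnan(arr[-1, ...])
                                  ~~~^^^^^^^^^
IndexError: index -1 is out of bounds for axis 0 with size 0
```

Top view is blocked by the arm, so I'll use the scene camera.

```bash
python3 -c "
from h import *
s=rep('scene')
c=s['image'][150:290,220:400,::-1];cv2.imwrite('pics/s4.png',cv2.resize(c,None,fx=4,fy=4,interpolation=cv2.INTER_CUBIC))"
```

```text
plate [[28.0, -63.1], [77.3, 2.5], [115.8, 62.2]] 1554
rear [114.8, 114.9, 115.3, 114.4, 114.9, 115.2, 114.4, 115.6, 114.8, 114.8, 114.4, 115.1, 115.3, 114.6] yaw deg 0.005117858474781152
t 3.4833 tcp [17.1  1.3] 0.13181390037985502 F [ 0.6  0.4 -0.3]
```

View pics/s4.png

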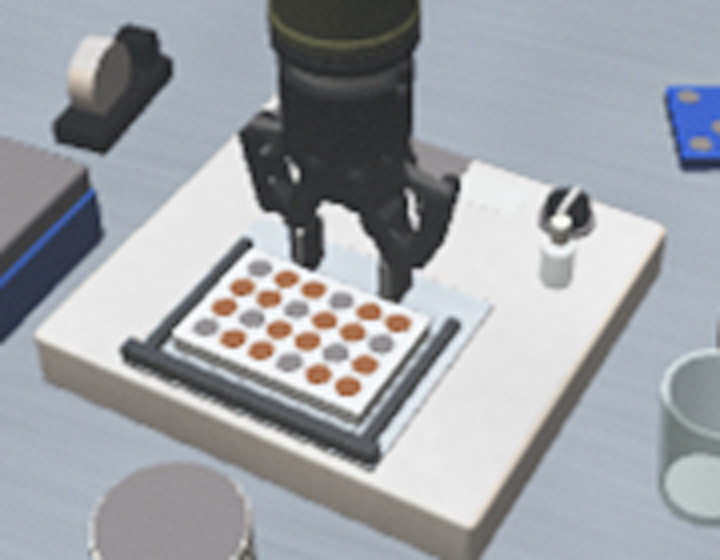

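The plate is sliding squarely and its rear edge is at x≈115, about 10 mm short of the fence. I'll keep going gently until the force rises.

```bash
python3 -m inch '[[60,2,-0.2,0,0],[60,4,-0.4,0,0],[60,6,-0.7,0,0],[60,7,-0.8,0,0],[60,8,-0.9,0,0],[60,9,-1,0,0],[60,9.5,-1,0,0],[60,9.5,-1,0,0]]'; python3 -c "from h import *;rep('scene')"
```

```text
time: 4.15
eef_pos: [0.6235, 0.0287, 0.1319]
tool_rot: [[-0.994, 0.11, 0.0], [0.11, 0.994, -0.0], [-0.0, -0.0, -1.0]]
ft_force: [-0.2, 0.7, -0.7]
finger_gap: 0.0512
grasp_force: 0.0
plate [[37.1, -63.8], [83.2, 3.2], [122.7, 62.1]] 1479
rear [120.6, 120.7, 122.7, 120.7, 121.9, 121.8, 121.9, 120.6, 122.3, 121.5, 121.4, 120.6, 120.9, 120.9] yaw deg 0.17442753834498223
t 4.2 tcp [26.7  1.3] 0.13190805545901557 F [ 0.4 -0.3 -0.2]
```

```bash
python3 -m inch '[[60,0.5,0,0,0],[60,1,-0.1,0,0],[60,1.5,-0.2,0,0],[60,2,-0.2,0,0],[60,2,-0.2,0,0]]';python3 -m inch '[[60,0.5,0,0,0],[60,1,-0.1,0,0],[60,1,-0.1,0,0]]'
```

```text
time: 4.62
eef_pos: [0.6254, 0.0285, 0.1319]
tool_rot: [[-0.994, 0.11, 0.0], [0.11, 0.994, 0.0], [-0.0, 0.0, -1.0]]
ft_force: [-0.4, -0.9, -0.2]
finger_gap: 0.0517
grasp_force: 0.1
time: 4.87
eef_pos: [0.6262, 0.0284, 0.1318]
tool_rot: [[-0.994, 0.11, -0.001], [0.11, 0.994, -0.0], [0.0, -0.0, -1.0]]
ft_force: [-0.4, 0.5, 1.0]
finger_gap: 0.0511
grasp_force: 0.6
```

```bash
python3 -m inch '[[60,0.5,0,0,0],[60,1,-0.1,0,0],[60,1,-0.1,0,0],[60,1,-0.1,0,0]]';python3 -m inch '[[60,0.5,0,0,0],[60,1,-0.1,0,0],[60,1,-0.1,0,0],[60,1,-0.1,0,0]]'; python3 -c "from h import *;rep('scene')"
```

```text
time: 5.2
eef_pos: [0.6263, 0.0284, 0.1318]
tool_rot: [[-0.994, 0.11, -0.002], [0.11, 0.994, -0.0], [0.002, -0.0, -1.0]]
ft_force: [-5.1, 0.3, 2.7]
finger_gap: 0.0512
grasp_force: 2.5
time: 5.53
eef_pos: [0.6265, 0.0284, 0.1317]
tool_rot: [[-0.994, 0.11, -0.004], [0.11, 0.994, -0.0], [0.004, -0.001, -1.0]]
ft_force: [-7.6, 0.7, 5.8]
finger_gap: 0.0509
grasp_force: 3.9
plate [[40.5, -63.9], [83.5, 3.1], [122.0, 62.4]] 1413
rear [121.2, 120.4, 119.2, 120.6, 120.0, 120.2, 120.3, 119.1, 119.7, 121.7, 121.1, 120.4, 119.4, 119.6] yaw deg 0.17286111845308177
t 5.5833 tcp [29.7  1.4] 0.13168132805842248 F [-8.4 -0.   5.9]
```

Contact with the fence is firm: motion stalled at 8 N and the plate is square. I'll back off, rise, shut the fingers and go to the lever's right side.

```bash
python3 -m inch '[[60,-4,0.4,0,0],[60,-15,1.6,0,0],[60,-30,3.3,0,0],[60,-35,4,35,0],[30,-40,4,75,0],[0,-75,-20,75,0],[0,-105,-50,75,0],[0,-130,-80,75,0],[0,-150,-110,75,0],[0,-156,-125,75,0],[0,-156,-125,75,0],[0,-156,-125,75,0]]'; python3 -c "from h import *
s=rep();P=pts(s);xy=S(P)*1000;z=P[...,2]
f=(xy[...,0]>110)&(xy[...,0]<140)&(abs(xy[...,1])<60)&(s['image'].max(-1)<90);print('fence',np.percentile(xy[f],[2,50,98],axis=0))
cv2.imwrite('pics/t5.png',cv2.resize(s['image'][130:245,260:385,::-1],None,fx=5,fy=5,interpolation=cv2.INTER_CUBIC))"
```

```text
time: 6.58
eef_pos: [0.4727, -0.0977, 0.2073]
tool_rot: [[-0.994, 0.113, 0.002], [0.113, 0.994, -0.0], [-0.002, -0.0, -1.0]]
ft_force: [0.6, 1.0, -0.0]
finger_gap: 0.0001
grasp_force: 0.0
plate [[39.5, -61.7], [80.0, 0.3], [122.5, 62.9]] 1213
rear [118.3, 119.0, 120.4, 118.6, 120.5, 120.1, 120.8, 119.5, 120.6, 119.5, 116.9, 119.4, 121.3, 117.2] yaw deg 0.2223041644827261
t 6.6333 tcp [-109.  -139.5] 0.20720802457090906 F [ 0.3  0.3 -0. ]Traceback (most recent call last):
  File "<string>", line 3, in <module>
    f=(xy[...,0]>110)&(xy[...,0]<140)&(abs(xy[...,1])<60)&(s['image'].max(-1)<90);print('fence',np.percentile(xy[f],[2,50,98],axis=0))
                                                                                                ~~~~~~~~~~~~~^^^^^^^^^^^^^^^^^^^^^^^^
    return _quantile_unchecked(
        a, q, axis, out, overwrite_input, method, keepdims, weights)
    return _ureduce(a,
                    func=_quantile_ureduce_func,
    ...<5 lines>...
                    overwrite_input=overwrite_input,
                    method=method)
    r = func(a, **kwargs)
    result = _quantile(arr,
                       quantiles=q,
    ...<2 lines>...
                       out=out,
                       weights=wgt)
    slices_having_nans = np.isnan(arr[-1, ...])
                                  ~~~^^^^^^^^^
IndexError: index -1 is out of bounds for axis 0 with size 0
```

At the lever's right side, with the fingers shut. I'll lower to the grip's height (tip z≈70) and start pushing.

```bash
python3 -m inch '[[0,0,0,-30,0],[0,0,0,-55,0],[0,0,0,-63,0],[0,0.5,4,-63,0],[0,1,10,-63,0],[0,1.5,15,-63,0],[0,2,19,-63,0],[0,2.5,23,-63,0],[0,3,27,-63,0],[0,3.5,31,-63,0],[0,3.5,33,-63,0],[0,3.5,33,-63,0]]'; python3 -c "from h import *
s=rep('scene')
cv2.imwrite('pics/s6.png',cv2.resize(s['image'][150:290,220:400,::-1],None,fx=4,fy=4,interpolation=cv2.INTER_CUBIC))"
```

```text
time: 7.63
eef_pos: [0.4765, -0.0641, 0.1449]
tool_rot: [[-0.994, 0.111, 0.002], [0.111, 0.994, -0.001], [-0.002, -0.001, -1.0]]
ft_force: [0.7, -4.5, 2.8]
finger_gap: -0.0
grasp_force: 1.9
plate [[42.1, -63.9], [84.0, 2.8], [122.3, 62.1]] 1405
rear [121.5, 119.1, 120.0, 119.9, 119.5, 119.9, 121.8, 121.2, 121.0, 118.7, 121.1, 119.3, 121.5, 120.1] yaw deg -0.16009533650258242
t 7.6833 tcp [-109.2 -107. ] 0.14479093396923873 F [ 0.6 -4.3  2.2]
```

View pics/s6.png

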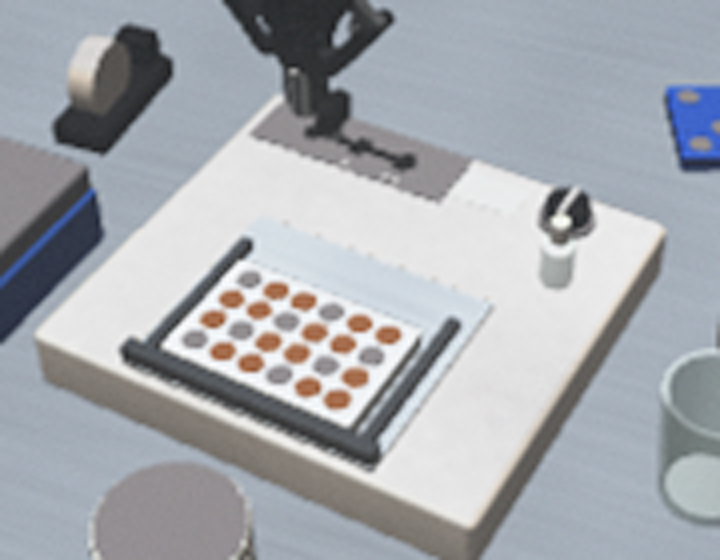

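The plate sits flush on the fence. The finger is on the grip's right face at 4.5 N, so I'll keep pushing.

```bash
python3 -m inch '[[0,0.4,4,0,0],[0,0.8,8,0,0],[0,1.3,12,0,0],[0,1.7,16,0,0],[0,2.2,20,0,0],[0,2.6,24,0,0],[0,3,28,0,0],[0,3.5,32,0,0],[0,4,36,0,0],[0,4.3,40,0,0],[0,4.8,44,0,0],[0,4.8,44,0,0]]'; python3 -m inch '[[0,0.3,3,0,0],[0,0.6,6,0,0],[0,1,9,0,0],[0,1.3,12,0,0],[0,1.6,15,0,0],[0,1.6,15,0,0]]'
cat >> h.py <<'E'
def lev(cam='scene'):
    s=snap(cam);P=pts(s);xy=S(P)*1000;z=P[...,2]
    l=(abs(xy[...,0]+110)<25)&(xy[...,1]>-140)&(xy[...,1]<0)&(z>.080)&(z<.093)
    print('lev',np.percentile(xy[l],[2,50,98],axis=0).round(1).tolist(),'tcp',S(arm.read_state()['eef_pos'])*1000)
    return s
E
python3 -c "from h import *;lev()"
```

```text
time: 8.68
eef_pos: [0.4808, -0.0182, 0.1438]
tool_rot: [[-0.994, 0.109, 0.0], [0.109, 0.994, 0.001], [-0.0, 0.001, -1.0]]
ft_force: [-0.6, 0.8, -0.2]
finger_gap: 0.0
grasp_force: 0.0
time: 9.18
eef_pos: [0.4819, -0.0081, 0.1439]
tool_rot: [[-0.994, 0.114, -0.001], [0.114, 0.994, -0.004], [0.0, -0.004, -1.0]]
ft_force: [-0.7, -12.1, 1.9]
finger_gap: 0.0001
grasp_force: 6.1
lev [[-119.7, -64.1], [-100.4, -35.1], [-93.0, -25.5]] tcp [-110.07132138  -50.77143716]
```

```bash
python3 -m inch '[[0,0.1,1,0,0],[0,0.3,2.5,0,0],[0,0.3,2.5,0,0],[0,0.3,2.5,0,0]]'; python3 -m inch '[[0,-0.8,-7,0,0],[0,-2,-18,0,0],[0,-3.3,-30,0,0],[0,-3.5,-32,30,0],[0,-3.5,-40,70,0],[0,-5,-80,90,0],[0,-5,-120,90,0],[0,-15,-160,90,0],[0,-30,-200,90,0],[0,-30,-200,90,0],[0,-30,-200,90,0]]'; python3 -c "from h import *
lev();rep('scene');s=lev('top');rep()
cv2.imwrite('pics/t7.png',cv2.resize(s['image'][130:245,260:385,::-1],None,fx=5,fy=5,interpolation=cv2.INTER_CUBIC))"
```

```text
time: 9.57
eef_pos: [0.4819, -0.0077, 0.1439]
tool_rot: [[-0.993, 0.116, -0.001], [0.116, 0.993, -0.006], [0.001, -0.006, -1.0]]
ft_force: [-2.0, -19.6, 2.6]
finger_gap: -0.0002
grasp_force: 9.4
time: 10.48
eef_pos: [0.4511, -0.2052, 0.2338]
tool_rot: [[-0.993, 0.116, -0.0], [0.116, 0.993, -0.001], [0.0, -0.001, -1.0]]
ft_force: [0.9, 0.9, -0.2]
finger_gap: -0.0002
grasp_force: 0.0
lev [[-119.2, -38.9], [-102.9, -30.0], [-92.9, -25.4]] tcp [-118.39367401 -247.81151949]
plate [[42.3, -63.7], [84.0, 3.3], [122.1, 62.4]] 1405
rear [121.3, 120.6, 119.9, 119.4, 120.4, 121.2, 118.3, 120.5, 119.3, 120.8, 121.0, 119.5, 120.9, 120.0] yaw deg 0.10957622671718782
t 10.5833 tcp [-117.9 -246.4] 0.23376484229843128 F [ 0.1 -0.2  0.1]
lev [[-124.3, -36.7], [-109.8, -30.2], [-96.3, -23.8]] tcp [-117.69906823 -245.65985912]
plate [[39.7, -61.7], [80.3, 0.5], [121.8, 63.0]] 1202
rear [119.3, 120.4, 120.2, 117.5, 121.0, 120.4, 119.4, 118.9, 120.3, 119.7, 118.4, 120.6, 120.2, 117.5] yaw deg 0.3330232676255392
t 10.6833 tcp [-117.6 -245.4] 0.23382547363170514 F [-0.4  0.3 -0.1]
```

View pics/t7.png

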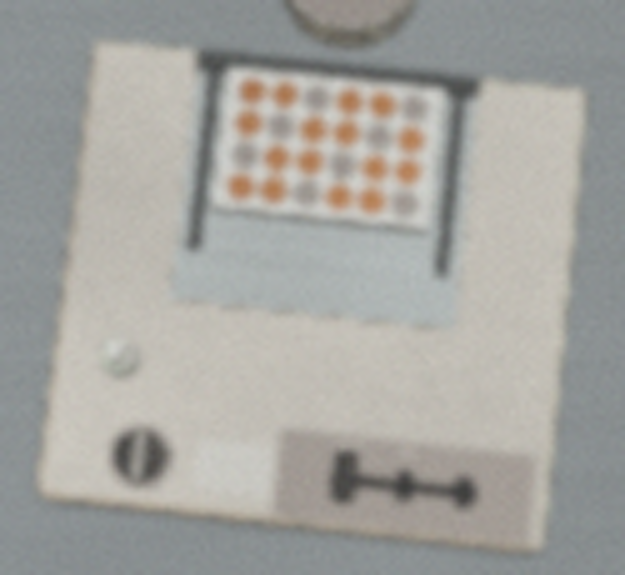

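The lever is at y=-30 (second stop), the plate is flush and square on the fence with its front edge at 39.7 against 39 nominal, and the vial has not moved. Handing in.

```bash
python3 -c "from h import *;print(workorder.sign_off())"
```

```text
the job is handed in; nothing more can be done
None
```

The well plate is home and square against the back fence, the speed lever is at its second stop, and the job was handed in at about 10.7 s; the sign-off returned no verdict.

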